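Set up the pull-out shelf of bottles and jars on the bread counter

TASK

Tip the fallen chalkboard up on its bottom edge against the tray's back rest and leave it leaning there; don't lift it out of the tray. Then stand every tall bottle in a back row on the white paper in front of the board, and only when all the bottles are in load the squat jam jars, standing in a front row on the brown paper. Finally push the loaded tray fully home under the glass shelf with everything still standing, and leave the sugar shaker and the mug where they are.

Things in the scene. Friction and masses are not known exactly. Their poses are not given: they have to be found in the camera images.
- display: Fixed display unit, place and turn vary. x points away from the robot, the way the tray slides home; y left. Origin on the counter below the middle of the drawn-out tray. Wooden plinth 20 mm high (x -85 to 290 mm, 352 wide); side guides 46 mm high at |y| 162 to 176 mm; steel posts at x 205 and 335, y +-169 mm.
- shelf_front (a point): Middle of the front edge of the clear glass shelf on the four posts: 366 mm wide, it runs 150 mm back from here; underside 282 mm above the counter (this point 286 mm).
- tray (a joint): How far the tray has been pushed home: 0 = drawn out towards the robot (the start), 0.14 m = at its stop, fully home. Slides along the display's x axis against about 7 N of friction and stays where it is left.
- tray_back (a point): On the pull-out wooden tray: middle of the corner where floor meets back rest; axes as the display's. Flat floor 28 mm above the counter, x 0 to -185, y +-150 mm; white paper on the back half (x 0 to -95), brown on the front half (x -95 to -185 mm). The back rest, full width, rises 130 mm from this corner, leaning back 12 degrees.
- tray_front (a point): Middle of the tray's flat front face (x -193 mm from tray_back), 39 mm above the counter; the face spans heights 20 to 58 mm, is 316 mm wide and is where to push. Front and side rims are 8 mm thick and stand 30 mm above the tray floor.
- board: Chalkboard, dark edge, light wooden back, 240 wide x 210 tall x 12 mm thick, 0.3 to 0.5 kg. Origin mid bottom edge, z up the board, y along its width, black face to -x. At the start fallen onto its black face: bottom edge on the tray floor up to 10 mm short of the back rest, top edge towards the robot, lying on the front rim 9 degrees from level.
- board_top (a point): Middle of the board's top edge (z 210 mm on the board); at the start it sticks out 10 to 25 mm past the front rim. Pushed at this edge the board slides till its bottom edge meets the back rest; pushed on, up and over in an arc, it pivots up, and past vertical it leans on the rest by itself.
- bottle1: Tall amber glass bottle with paper label and white cap, 56 mm diameter, 150 mm high, straight-sided to 93 mm then a shoulder and narrow neck; 0.3 to 0.5 kg. Origin in the centre of its base, z up. Stands on the counter beside the display at the start. May be absent (None).
- bottle2: Tall amber glass bottle with paper label and white cap, 56 mm diameter, 150 mm high, straight-sided to 93 mm then a shoulder and narrow neck; 0.3 to 0.5 kg. Origin in the centre of its base, z up. Stands on the counter beside the display at the start. May be absent (None).
- bottle3: Tall amber glass bottle with paper label and white cap, 56 mm diameter, 150 mm high, straight-sided to 93 mm then a shoulder and narrow neck; 0.3 to 0.5 kg. Origin in the centre of its base, z up. Stands on the counter beside the display at the start. May be absent (None).
- jar1: Squat red jam jar with paper label and brass lid, 64 mm diameter (straight-sided to 38 mm), lid 60 mm, 56 mm high; 0.2 to 0.4 kg. Origin in the centre of its base, z up. Stands on the counter beside the display at the start. May be absent (None).
- jar2: Squat red jam jar with paper label and brass lid, 64 mm diameter (straight-sided to 38 mm), lid 60 mm, 56 mm high; 0.2 to 0.4 kg. Origin in the centre of its base, z up. Stands on the counter beside the display at the start. May be absent (None).
- jar3: Squat red jam jar with paper label and brass lid, 64 mm diameter (straight-sided to 38 mm), lid 60 mm, 56 mm high; 0.2 to 0.4 kg. Origin in the centre of its base, z up. Stands on the counter beside the display at the start. May be absent (None).
- shaker: Bystander: white sugar shaker with steel top, 60 mm diameter, 119 mm high, at the far left of the work. Leave alone.
- mug: Bystander: white mug, 72 mm diameter, 85 mm high, at the far right of the work. Leave alone.
Mind the look-alikes: they are no part of the job. Leave any black, grey or turquoise look-alike of the jar3 alone.

How it is judged (in metres and radians):
On the way, in this order (a step that is already met when the one before it is completed fails the run):
1. the chalkboard leans upright on the tray's back rest (angle between board's own z axis and vertical below 0.32 rad and x of board_top in the frame of tray_back above 0.01 m and x of board in the frame of tray_back above -0.022 m and linear speed of board below 0.03 m/s), for 0.3 s.
2. all bottles stand in the back row, with no jar in the tray yet (angle between board's own z axis and vertical below 0.32 rad and x of board_top in the frame of tray_back above 0.01 m and x of board in the frame of tray_back above -0.022 m and x of bottle1 in the frame of tray_back between -0.095 and 0 m and y of bottle1 in the frame of tray_back between -0.14 and 0.14 m and z of each of bottle1, bottle2, bottle3 in the frame of tray_back below 0.008 m and angle between each of bottle1, bottle2, bottle3's own z axis and vertical below 0.15 rad and linear speed of each of bottle1, bottle2, bottle3 below 0.03 m/s and x of bottle2 in the frame of tray_back between -0.095 and 0 m and y of bottle2 in the frame of tray_back between -0.14 and 0.14 m and x of bottle3 in the frame of tray_back between -0.095 and 0 m and y of bottle3 in the frame of tray_back between -0.14 and 0.14 m and (x of jar1 in the frame of tray_back below -0.2 m or y of jar1 in the frame of tray_back above 0.165 m or y of jar1 in the frame of tray_back below -0.165 m or z of jar1 in the frame of tray_back above 0.045 m) and (x of jar2 in the frame of tray_back below -0.2 m or y of jar2 in the frame of tray_back above 0.165 m or y of jar2 in the frame of tray_back below -0.165 m or z of jar2 in the frame of tray_back above 0.045 m) and (x of jar3 in the frame of tray_back below -0.2 m or y of jar3 in the frame of tray_back above 0.165 m or y of jar3 in the frame of tray_back below -0.165 m or z of jar3 in the frame of tray_back above 0.045 m)), for 0.3 s.
3. all jars stand in the front row too (angle between board's own z axis and vertical below 0.32 rad and x of board_top in the frame of tray_back above 0.01 m and x of board in the frame of tray_back above -0.022 m and x of bottle1 in the frame of tray_back between -0.095 and 0 m and y of bottle1 in the frame of tray_back between -0.14 and 0.14 m and z of each of bottle1, bottle2, bottle3, jar1, jar2, jar3 in the frame of tray_back below 0.008 m and angle between each of bottle1, bottle2, bottle3, jar1, jar2, jar3's own z axis and vertical below 0.15 rad and linear speed of each of bottle1, bottle2, bottle3, jar1, jar2, jar3 below 0.03 m/s and x of bottle2 in the frame of tray_back between -0.095 and 0 m and y of bottle2 in the frame of tray_back between -0.14 and 0.14 m and x of bottle3 in the frame of tray_back between -0.095 and 0 m and y of bottle3 in the frame of tray_back between -0.14 and 0.14 m and x of jar1 in the frame of tray_back between -0.185 and -0.095 m and y of jar1 in the frame of tray_back between -0.14 and 0.14 m and x of jar2 in the frame of tray_back between -0.185 and -0.095 m and y of jar2 in the frame of tray_back between -0.14 and 0.14 m and x of jar3 in the frame of tray_back between -0.185 and -0.095 m and y of jar3 in the frame of tray_back between -0.14 and 0.14 m), for 0.3 s.
4. the loaded tray is pushed fully home (all of step 3 and value of joint tray above 0.132 m), for 0.3 s.
At the end, for the whole second after the job is handed in: Tray home (over 132 of 140 mm). Board leans back on the rest (under 0.32 rad, foot within 22 mm). Every bottle upright on the floor, centre within 95 mm of the rest; every jar likewise 95 to 185 mm. All at rest; board never lifted over 40 mm, bystanders moved under 25 mm (all of step 4 and linear speed of board below 0.02 m/s); the robot touches nothing.
It fails at once if the chalkboard's bottom edge is lifted more than 40 mm off the tray floor (z of board in the frame of tray_back above 0.04 m).
It fails at once if the shaker is moved more than 25 mm (distance of shaker from where it was at the start of the episode above 0.025 m).
It fails at once if the mug is moved more than 25 mm (distance of mug from where it was at the start of the episode above 0.025 m).
Of bottle1, bottle2, bottle3 only 2 to 3 are there at a start; the rules pass over those that are not, and their reading is None.
Of jar1, jar2, jar3 only 2 to 3 are there at a start; the rules pass over those that are not, and their reading is None.
At some moment in a run one of jar1, jar2, jar3 may be knocked a few centimetres aside while the robot is not near it.
It also fails if it takes over 210 s, if anything falls off the work surface, if the arm or the gripper's body presses on something with over 40 N, if the wrist force passes 120 N, or if a joint passes its speed limit or range.

ROBOT

A 6-joint arm with a two-finger parallel gripper is mounted at the origin on the work surface. World frame = base frame: x ahead of the robot, y to its left, z up, the work surface at z = 0. Lengths are in m, angles in degrees, forces in N, time in s.
With the tool pointing down it reaches from about 0.275 to 0.775 m from the base axis. Payload 14.6 kg.
Tool frame: the origin (TCP) lies between the finger pads; the fingertips stand 19 mm ahead of it and the grasp point (between the pads) is the TCP (manip.tips_ahead is the distance from the TCP to the fingertips, in m); z points along the fingers, y is the line along which they close (so a half turn about z gives the same grasp; the last joint's range is limited). The gripper opens to 85 mm and grips with 20 to 120 N. Pads are 22 mm wide; open, the fingers measure 114 mm over their backs; the gripper's body (76 mm by 85 mm) begins 54 mm behind the grasp point. The pads swing forward as they close: fully open they stand 13 mm farther back than shut.
Start: joints at [62.55, 15.075, -2.767, 72.158, 0, 81.102], TCP at [0.167, 0.498, 0.225] pointing down, gripper open.
Joint ranges: [-151.79, 151.79], [-50.71, 97.33], [-67.44, 78.34], [-121.81, 120.89], [-77.56, 73.72], [-180, 180]. Speed limits (degrees/s): [108.29, 108.29, 147.25, 159.86, 180, 180].

INTERFACE

Orientations are given as a 3x3 rotation matrix whose columns are the frame's x, y, z axes.
In Python, from bench import manip, snapshot, camera_params, job_done gives the robot as it stands. The module is installed in compiled form; this text tells all that it offers.
- The arm moves only by the tool jog_arm, never from a script. Its argument "plan" is a list of rows, each an object with "jaw": the opening, from -1 (shut) to 1 (fully open), so that 0 is half open; "travel": the shift along the world's x, y, z in cm, a list of three; "spin": the turn about the world's z in rad. A call has 1 to 20 rows; each row shifts and turns the commanded pose from where the row before left it; what a row does not reach is not made up. A row lasts 1/10 s, in which the tool goes at most 50 mm and 8.59 degrees, less where a joint would pass 70% of its speed; a pose out of reach is approached as far as the arm can. A call is refused whole if a number of a shift passes 5 or a number of a turn 0.15, either way. A call with a gripper value outside its range is refused whole. The fingers move at their own pace and stop on an object; the grip force is fixed at half the most. Time passes only in rows, so rows that do not move let the fingers close. It gives the time, the measured TCP pose, the force, the opening and the grip force at its end, in the units of the state.
- manip.state(): the state, without advancing time (a new reading comes with each control period).
- snapshot(name): name is "side" or "top" or "wrist"; returns (picture, depth): 384x512x3 uint8, blue, green, red; 384x512 float32, m along the optical axis (not along the pixel's ray), 0 where there is no reading.
- camera_params(name): a dict with "intrinsics" (3x3 intrinsics, pixels), "view" (4x4, takes a point from world to camera coordinates); the wrist camera has in their place "T_tool_cam" (4x4, takes a point from camera to tool coordinates, whose origin is the TCP and whose axes are the flange's). Camera axes: x right, y down, z forward; pixel columns grow to the right and rows downward; lengths in m; the calibration is good to about 2 mm. A picture is of the moment at which its call begins: read the wrist's pose just before it. camera_params takes no time and is no camera call.
- job_done(): hands the job in; it is judged then, once.
The state is a dict: "clock": time; "joint_positions": joint angles; "dq": joint speeds; "tau": joint torques, N m; "tool_pos": TCP position; "tool_rot": TCP orientation; "ft_force": force on the tool from outside, world axes, zero at the start; "ft_torque": the same for the moment, N m; "width": opening from 0.0 (shut) to 1.0 (fully open); "gripper_force": force on a finger pad.
Only numpy, scipy, OpenCV 4.12 (cv2) and the standard library are available. Lean on these libraries where they do the work, as an engineer would, in place of code of your own. Each camera call takes 0.05 s, during which the arm holds its last target. There are 200 camera calls.

## Working session

There is one attempt and no reset: what is moved stays moved. The work goes in short steps, Python scripts to look and compute and a tool call to move; the robot and the scene stay as the last step left them, time stands still between calls to the robot, and variables do not carry over. Pictures are saved under pics/ and viewed, at most 17 in all, crops included, and the job is handed in when it is done.

Besides the shell and the picture viewer there is one more tool, called after "Emit:" as name(argument=value, ...), one argument or row to a line, values as JSON. jog_arm: Moves the arm, as the interface text tells. Its arguments: {"type":"object","properties":{"plan":{"type":"array"}},"required":["plan"]}

```bash
mkdir -p pics; cat > h.py <<'E'
import numpy as np, cv2
from bench import manip, snapshot, camera_params, job_done
def cast(cam, uv, z):
    c=camera_params(cam); K=np.array(c["intrinsics"]); V=np.array(c["view"]); 
    R=V[:3,:3]; o=-R.T@V[:3,3]
    d=R.T@np.linalg.inv(K)@np.array([uv[0],uv[1],1.]); return o+d*(z-o[2])/d[2]
def cloud(cam, depth):
    c=camera_params(cam); K=np.array(c["intrinsics"]); V=np.array(c["view"])
    v,u=np.mgrid[:384,:512]; p=np.stack([(u-K[0,2])/K[0,0]*depth,(v-K[1,2])/K[1,1]*depth,depth],-1)
    return (p-V[:3,3])@V[:3,:3]
E
cat > a.py <<'E'
from h import *
s=manip.state(); print({k:np.round(v,3).tolist() for k,v in s.items()})
for n in("top","side"):
    im,d=snapshot(n); np.savez(f"{n}.npz",im=im,d=d); cv2.imwrite(f"pics/{n}0.png",cv2.resize(im,None,fx=1.5,fy=1.5))
    c=camera_params(n); print(n,np.round(c["intrinsics"],1).tolist(),np.round(c["view"],3).tolist())
E
python3 a.py
```

```text
{'clock': 0.0, 'joint_positions': [62.551, 15.098, -2.806, 72.159, 0.001, 81.103], 'dq': [-0.088, 0.043, 0.074, -0.018, -0.021, -0.025], 'tau': [-0.001, -63.763, 38.456, 0.014, -0.0, -0.0], 'tool_pos': [0.167, 0.497, 0.225], 'tool_rot': [[-0.948, 0.318, -0.001], [0.318, 0.948, -0.001], [0.0, -0.001, -1.0]], 'ft_force': [0.194, -0.412, 0.901], 'ft_torque': [-0.022, -0.007, 0.032], 'gripper_force': 0.0, 'width': 0.999}
top [[463.5, 0.0, 254.0], [0.0, 463.5, 190.3], [0.0, 0.0, 1.0]] [[-0.011, -1.0, -0.003, 0.031], [-0.997, 0.011, -0.073, 0.516], [0.073, 0.003, -0.997, 1.727], [0.0, 0.0, 0.0, 1.0]]
side [[347.8, 0.0, 253.4], [0.0, 347.8, 190.8], [0.0, 0.0, 1.0]] [[0.85, -0.527, -0.011, -0.415], [-0.329, -0.514, -0.792, 0.304], [0.412, 0.677, -0.61, 1.147], [0.0, 0.0, 0.0, 1.0]]
```

View pics/top0.png

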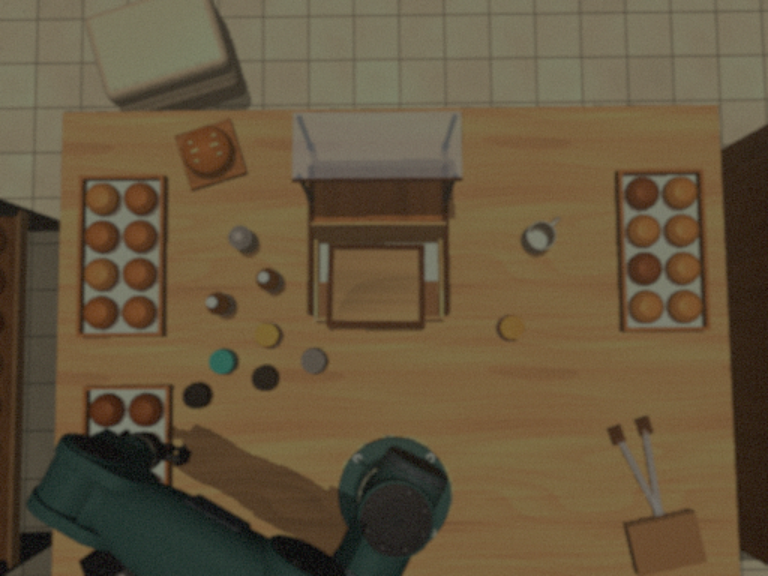

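View pics/side0.png

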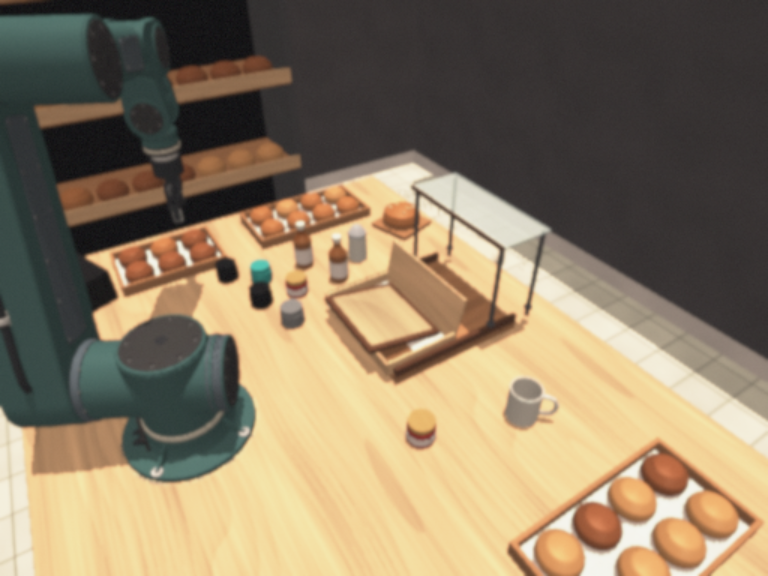

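Top view (768x576): bottles with white caps at (268,279) and (213,302). Jars with brass lids at (267,334) and (511,327). The turquoise (223,361), grey (314,360) and black (265,377), (197,395) ones are look-alikes. The board lies in the tray around (375,285), the shaker is at (241,238) and the mug at (538,236).

```bash
cat > b.py <<'E'
from h import *
D=np.load("top.npz"); im,d=D["im"],D["d"]
for n,uv,z in [("bA",(268,279),.15),("bB",(213,302),.15),("jA",(267,334),.056),("jB",(511,327),.056),("turq",(223,361),.056),("grey",(314,360),.056),("blk",(265,377),.056),("blk2",(197,395),.056),("shaker",(241,238),.119),("mug",(538,236),.085)]:
    # refine: bright/saturated centroid left to eye; cast
    u,v=uv[0]/1.5-.17,uv[1]/1.5-.17; print(n,np.round(cast("top",(u,v),z),3), "depthpt",np.round(cloud("top",d)[int(v),int(u)],3))
P=cloud("top",d)
print("flat z noise",np.std(P[230:250,300:330,2]),P[230:250,300:330,2].mean())
# board column and rows in display
for v in range(140,225,3): print(v,[tuple(np.round(P[v,u]*1000).astype(int)) for u in (212,250,290)])
# guides across rows
for v in (165,175,190): print(v,[tuple(np.round(P[v,u]*1000).astype(int)) for u in list(range(202,222,2))+list(range(278,302,2))])
cv2.imwrite("pics/topc.png",cv2.resize(im[105:260,120:360],None,fx=3.3,fy=3.3,interpolation=cv2.INTER_CUBIC))
E
python3 b.py
```

```text
bA [0.526 0.288 0.15 ] depthpt [0.528 0.289 0.153]
bB [0.473 0.416 0.15 ] depthpt [0.474 0.419 0.149]
jA [0.398 0.306 0.056] depthpt [0.4   0.309 0.055]
jB [ 0.409 -0.291  0.056] depthpt [ 0.412 -0.29   0.054]
turq [0.334 0.413 0.056] depthpt [0.336 0.415 0.056]
grey [0.334 0.191 0.056] depthpt [0.337 0.192 0.052]
blk [0.294 0.311 0.056] depthpt [0.295 0.312 0.06 ]
blk2 [0.252 0.476 0.056] depthpt [0.254 0.474 0.067]
shaker [0.627 0.358 0.119] depthpt [0.629 0.36  0.115]
mug [ 0.628 -0.357  0.085] depthpt [ 0.64  -0.372  0.007]
flat z noise 0.12426206301316257 0.008594958625560976
140 [(np.int64(710), np.int64(183), np.int64(19)), (np.int64(707), np.int64(38), np.int64(28)), (np.int64(707), np.int64(-114), np.int64(15))]
143 [(np.int64(699), np.int64(183), np.int64(16)), (np.int64(697), np.int64(38), np.int64(20)), (np.int64(695), np.int64(-113), np.int64(20))]
146 [(np.int64(687), np.int64(183), np.int64(21)), (np.int64(686), np.int64(39), np.int64(16)), (np.int64(682), np.int64(-113), np.int64(25))]
149 [(np.int64(653), np.int64(170), np.int64(154)), (np.int64(651), np.int64(37), n
[... 6006 characters left out ...]
), (np.int64(518), np.int64(167), np.int64(31)), (np.int64(519), np.int64(161), np.int64(20)), (np.int64(516), np.int64(150), np.int64(57)), (np.int64(513), np.int64(-63), np.int64(63)), (np.int64(513), np.int64(-70), np.int64(61)), (np.int64(514), np.int64(-78), np.int64(53)), (np.int64(516), np.int64(-88), np.int64(22)), (np.int64(516), np.int64(-95), np.int64(26)), (np.int64(515), np.int64(-102), np.int64(36)), (np.int64(515), np.int64(-110), np.int64(29)), (np.int64(515), np.int64(-117), np.int64(26)), (np.int64(513), np.int64(-122), np.int64(57)), (np.int64(514), np.int64(-131), np.int64(41)), (np.int64(514), np.int64(-138), np.int64(49)), (np.int64(518), np.int64(-151), np.int64(-11))]
```

View pics/topc.png

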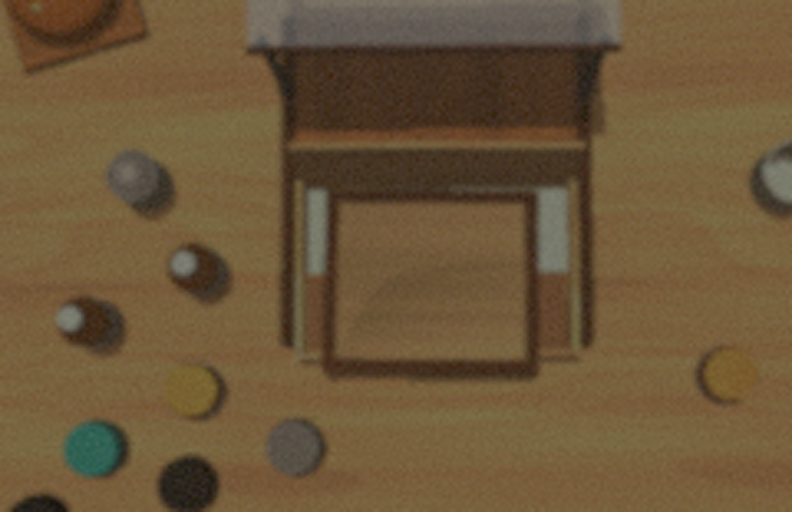

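The crop confirms two amber bottles, two brass-lid red jars, four look-alikes (turquoise, grey and two black), and the board overhanging the front rim. I estimate tray_back at about (0.621, 0.031) with yaw about -0.8°.

Next I go in front of the board with the fingers across its width.

Emit:
jog_arm(
  plan=[
    {"jaw":0.2,"travel":[1.5,-3.55,0],"spin":0.024},
    {"jaw":0.2,"travel":[1.5,-3.55,0],"spin":0.024},
    {"jaw":0.2,"travel":[1.5,-3.55,0],"spin":0.024},
    {"jaw":0.2,"travel":[1.5,-3.55,0],"spin":0.024},
    {"jaw":0.2,"travel":[1.5,-3.55,0],"spin":0.024},
    {"jaw":0.2,"travel":[1.5,-3.55,0],"spin":0.024},
    {"jaw":0.2,"travel":[1.5,-3.55,0],"spin":0.024},
    {"jaw":0.2,"travel":[1.5,-3.55,0],"spin":0.024},
    {"jaw":0.2,"travel":[1.5,-3.55,0],"spin":0.024},
    {"jaw":0.2,"travel":[1.5,-3.55,0],"spin":0.024},
    {"jaw":0.2,"travel":[1.5,-3.55,0],"spin":0.024},
    {"jaw":0.2,"travel":[1.5,-3.55,0],"spin":0.024},
    {"jaw":0.2,"travel":[1.5,-3.5,0],"spin":0.024},
    {"jaw":0.2,"travel":[0,0,-4],"spin":0},
    {"jaw":0.2,"travel":[0,0,-4],"spin":0},
    {"jaw":0.2,"travel":[0,0,0],"spin":0},
    {"jaw":0.2,"travel":[0,0,0],"spin":0},
  ],
)

```text
clock: 1.8
tool_pos: [0.3618, 0.0368, 0.146]
tool_rot: [[-1.0, 0.012, -0.001], [0.012, 1.0, 0.0], [0.001, 0.0, -1.0]]
ft_force: [-0.2, -0.5, 0.4]
width: 0.599
gripper_force: 0.0
```

```bash
cat > w.py <<'E'
import sys
from h import *
s=manip.state(); im,d=snapshot("wrist"); np.savez("wrist.npz",im=im,d=d,R=s["tool_rot"],p=s["tool_pos"])
c=camera_params("wrist"); print(np.round(c["T_tool_cam"],3).tolist(),np.round(c["intrinsics"],0).tolist(),s["clock"])
t,_=snapshot("top"); cv2.imwrite("pics/"+sys.argv[1],np.hstack([cv2.resize(im,(400,300)),cv2.resize(t,(400,300))]))
T=np.array(c["T_tool_cam"]);K=np.array(c["intrinsics"])
v,u=np.mgrid[:384,:512]; q=np.stack([(u-K[0,2])/K[0,0]*d,(v-K[1,2])/K[1,1]*d,d],-1)
P=(q@T[:3,:3].T+T[:3,3])@np.array(s["tool_rot"]).T+np.array(s["tool_pos"])
np.save("wP.npy",P)
E
python3 w.py w1.png
```

```text
[[-0.001, -0.965, -0.262, 0.066], [1.0, -0.001, 0.0, 0.001], [-0.0, -0.262, 0.965, -0.149], [0.0, 0.0, 0.0, 1.0]] [[307.0, 0.0, 257.0], [0.0, 307.0, 192.0], [0.0, 0.0, 1.0]] 1.8
```

View pics/w1.png

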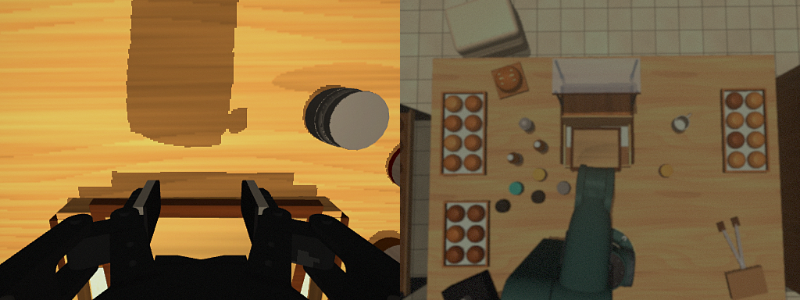

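The wrist view shows both fingers centred before the board's dark top edge (about row 205 of the left half). The grey look-alike is at right (345,115). The top view shows nothing new hidden. Going down and pushing.

Emit:
jog_arm(
  plan=[
    {"jaw":0.2,"travel":[0,0,-4.5],"spin":0},
    {"jaw":0.2,"travel":[0,0,-4.5],"spin":0},
    {"jaw":0.2,"travel":[0,0,-0.5],"spin":0},
    {"jaw":0.2,"travel":[1,0,0],"spin":0},
    {"jaw":0.2,"travel":[1,0,0],"spin":0},
    {"jaw":0.2,"travel":[0.8,0,0],"spin":0},
    {"jaw":0.2,"travel":[0.5,0,0],"spin":0},
    {"jaw":0.2,"travel":[0.4,0,0],"spin":0},
  ],
)

```text
clock: 2.7
tool_pos: [0.4001, 0.0367, 0.0509]
tool_rot: [[-1.0, 0.012, 0.001], [0.012, 1.0, -0.0], [-0.001, -0.0, -1.0]]
ft_force: [-1.0, -0.6, 0.0]
width: 0.6
gripper_force: 0.0
```

Emit:
jog_arm(
  plan=[
    {"jaw":0.2,"travel":[0.3,0,0],"spin":0},
    {"jaw":0.2,"travel":[0.3,0,0],"spin":0},
    {"jaw":0.2,"travel":[0,0,0],"spin":0},
  ],
)

```text
clock: 3.0
tool_pos: [0.4046, 0.0366, 0.0501]
tool_rot: [[-1.0, 0.012, -0.001], [0.012, 1.0, -0.0], [0.001, -0.0, -1.0]]
ft_force: [-3.0, -1.7, 1.4]
width: 0.597
gripper_force: 1.4
```

```bash
python3 - <<'E'
from h import *
im,d=snapshot("side"); P=cloud("side",d); cv2.imwrite("pics/s1.png",cv2.resize(im[140:290,180:380],None,fx=3,fy=3))
E
```

```text
(no output)
```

View pics/s1.png

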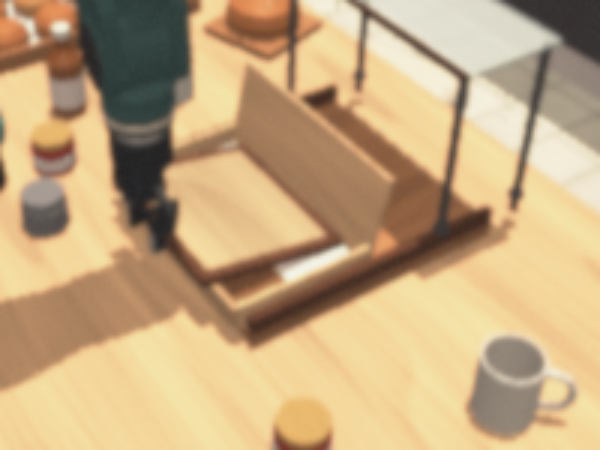

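The side view shows the fingers at the board's top edge (175,215), with the board still flat. I push on until the force rises.

Emit:
jog_arm(
  plan=[
    {"jaw":0.2,"travel":[0.3,0,0],"spin":0},
    {"jaw":0.2,"travel":[0,0,0],"spin":0},
  ],
)

```text
clock: 3.25
tool_pos: [0.4073, 0.0366, 0.0501]
tool_rot: [[-1.0, 0.012, -0.001], [0.012, 1.0, -0.0], [0.001, -0.0, -1.0]]
ft_force: [-4.5, -2.1, 1.5]
width: 0.601
gripper_force: 2.4
```

Emit:
jog_arm(
  plan=[
    {"jaw":0.2,"travel":[0.3,0,0],"spin":0},
    {"jaw":0.2,"travel":[0,0,0],"spin":0},
  ],
)

```text
clock: 3.45
tool_pos: [0.4103, 0.0366, 0.0501]
tool_rot: [[-1.0, 0.012, -0.001], [0.012, 1.0, -0.0], [0.001, -0.0, -1.0]]
ft_force: [-5.4, -2.4, 1.4]
width: 0.6
gripper_force: 2.4
```

Emit:
jog_arm(
  plan=[
    {"jaw":0.2,"travel":[0.2,0,0],"spin":0},
    {"jaw":0.2,"travel":[0,0,0],"spin":0},
  ],
)

```text
clock: 3.65
tool_pos: [0.4122, 0.0366, 0.0501]
tool_rot: [[-1.0, 0.012, -0.002], [0.012, 1.0, -0.0], [0.002, -0.0, -1.0]]
ft_force: [-4.1, -2.5, 2.1]
width: 0.602
gripper_force: 2.8
```

```bash
python3 - <<'E'
from h import *
im,d=snapshot("side"); im2,d2=snapshot("top"); P=cloud("top",d2); d0=np.load("top.npz")["d"]; P0=cloud("top",d0)
for Q in (P0,P):
  for lo,hi in ((-.07,-.02),(.1,.14)):
    m=(Q[...,1]>lo)&(Q[...,1]<hi)&(Q[...,0]>.46)&(Q[...,0]<.6); print(np.polyfit(Q[m][:,0]-.5,Q[m][:,2],1))
  m=(Q[...,1]>-.1)&(Q[...,1]<.16)&(Q[...,2]>.12)&(Q[...,0]>.62)&(Q[...,0]<.7); print("rest", np.median(Q[m],0), m.sum())
cv2.imwrite("pics/s2.png",np.hstack([cv2.resize(im[150:260,220:330],(400,400)),cv2.resize(im2[140:230,205:295],(400,400))]))
E
```

```text
[-0.16981553  0.06060911]
[-0.16817259  0.06030384]
rest [0.64801971 0.03062388 0.14693579] 417
[-0.26350945  0.06680024]
[-0.16351439  0.06171461]
rest [0.65564473 0.03398215 0.14653265] 397
```

View pics/s2.png

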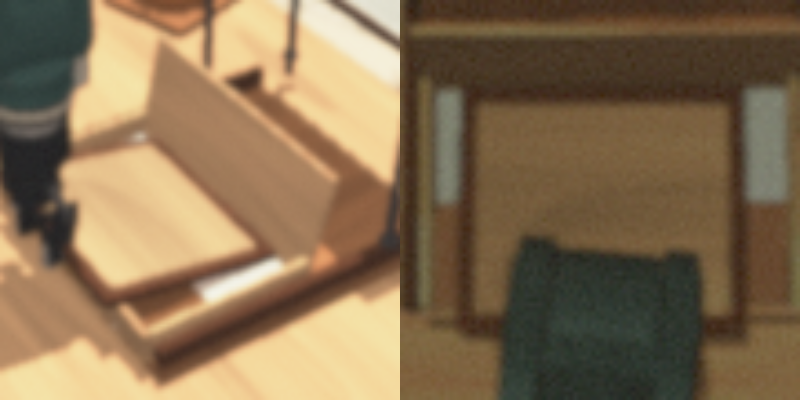

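The tray itself crept about 8 mm, so the board's foot is now on the rest. Now I move up along the arc with slight forward pressure.

Emit:
jog_arm(
  plan=[
    {"jaw":0.2,"travel":[0.1,0,0.3],"spin":0},
    {"jaw":0.2,"travel":[0.1,0,0.4],"spin":0},
    {"jaw":0.2,"travel":[0.1,0,0.4],"spin":0},
    {"jaw":0.2,"travel":[0.1,0,0.4],"spin":0},
    {"jaw":0.2,"travel":[0.12,0,0.4],"spin":0},
    {"jaw":0.2,"travel":[0,0,0],"spin":0},
  ],
)

```text
clock: 4.35
tool_pos: [0.4172, 0.0365, 0.0693]
tool_rot: [[-1.0, 0.012, -0.002], [0.012, 1.0, -0.001], [0.002, -0.001, -1.0]]
ft_force: [-6.4, -3.4, -1.3]
width: 0.602
gripper_force: 2.9
```

```bash
cat > m.py <<'E'
from h import *
import sys
im2,d2=snapshot("top"); Q=cloud("top",d2)
for lo,hi in ((-.07,-.02),(.1,.14)):
    m=(Q[...,1]>lo)&(Q[...,1]<hi)&(Q[...,0]>.46)&(Q[...,0]<.6)&(Q[...,2]<.25); a=np.polyfit(Q[m][:,0]-.5,Q[m][:,2],1); print(a,-np.degrees(np.arctan(a[0])))
m=(Q[...,1]>-.1)&(Q[...,1]<.16)&(Q[...,2]>.12)&(Q[...,0]>.62)&(Q[...,0]<.7); print("rest", np.median(Q[m],0), m.sum())
im,_=snapshot("side"); cv2.imwrite("pics/"+sys.argv[1],np.hstack([cv2.resize(im[120:260,200:340],(400,400)),cv2.resize(im2[110:230,190:310],(400,400))]))
E
python3 m.py s3.png
```

```text
[-0.2673082   0.07470145] 14.965728690528424
[-0.25573743  0.07465158] 14.345216714592869
rest [0.65718761 0.02336627 0.14787972] 418
```

View pics/s3.png

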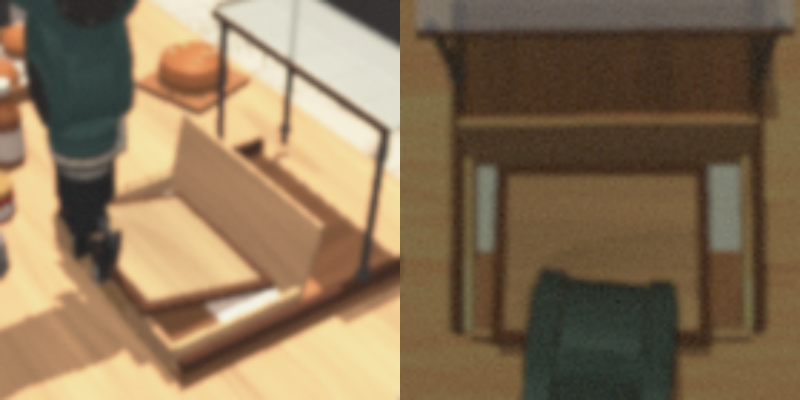

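Board at 14.7° and lifting with the finger. Continue to about 40°.

Emit:
jog_arm(
  plan=[
    {"jaw":0.2,"travel":[0.3,0,0.92],"spin":0},
    {"jaw":0.2,"travel":[0.3,0,0.92],"spin":0},
    {"jaw":0.2,"travel":[0.3,0,0.85],"spin":0},
    {"jaw":0.2,"travel":[0.33,0,0.85],"spin":0},
    {"jaw":0.2,"travel":[0.37,0,0.8],"spin":0},
    {"jaw":0.2,"travel":[0.4,0,0.8],"spin":0},
    {"jaw":0.2,"travel":[0.45,0,0.78],"spin":0},
    {"jaw":0.2,"travel":[0.45,0,0.77],"spin":0},
    {"jaw":0.2,"travel":[0.5,0,0.73],"spin":0},
    {"jaw":0.2,"travel":[0.5,0,0.72],"spin":0},
    {"jaw":0.2,"travel":[0,0,0],"spin":0},
  ],
)

```text
clock: 5.55
tool_pos: [0.4584, 0.0366, 0.1515]
tool_rot: [[-1.0, 0.012, 0.001], [0.012, 1.0, -0.0], [-0.001, -0.0, -1.0]]
ft_force: [-0.5, 0.0, -0.4]
width: 0.602
gripper_force: 0.0
```

```bash
python3 m.py s4.png
```

```text
[-0.16649266  0.06234184] 9.452621439401984
[-0.16581033  0.06201712] 9.414577160323367
rest [0.65729926 0.02331653 0.14623732] 424
```

The board slipped back to 9.4° and the tray is unchanged. I retry with the fingers lower, for more finger above the contact, and more forward pressure.

Emit:
jog_arm(
  plan=[
    {"jaw":0.2,"travel":[-3.2,0,1],"spin":0},
    {"jaw":0.2,"travel":[-3.2,0,0],"spin":0},
    {"jaw":0.2,"travel":[0,0,-4.2],"spin":0},
    {"jaw":0.2,"travel":[0,0,-4.2],"spin":0},
    {"jaw":0.2,"travel":[0,0,-4.2],"spin":0},
    {"jaw":0.2,"travel":[0.8,0,0],"spin":0},
    {"jaw":0.2,"travel":[0.6,0,0],"spin":0},
    {"jaw":0.2,"travel":[0.3,0,0],"spin":0},
    {"jaw":0.2,"travel":[0.2,0,0],"spin":0},
    {"jaw":0.2,"travel":[0,0,0],"spin":0},
  ],
)

```text
clock: 6.65
tool_pos: [0.4131, 0.0367, 0.0357]
tool_rot: [[-1.0, 0.012, 0.002], [0.012, 1.0, -0.0], [-0.002, -0.0, -1.0]]
ft_force: [-0.1, -0.0, 0.5]
width: 0.6
gripper_force: 0.0
```

Emit:
jog_arm(
  plan=[
    {"jaw":0.2,"travel":[0.3,0,0],"spin":0},
    {"jaw":0.2,"travel":[0.2,0,0],"spin":0},
    {"jaw":0.2,"travel":[0,0,0],"spin":0},
  ],
)

```text
clock: 6.95
tool_pos: [0.4166, 0.0368, 0.0349]
tool_rot: [[-1.0, 0.012, -0.001], [0.012, 1.0, -0.0], [0.001, -0.0, -1.0]]
ft_force: [-4.9, -0.6, 3.5]
width: 0.596
gripper_force: 2.3
```

Emit:
jog_arm(
  plan=[
    {"jaw":0.2,"travel":[0.15,0,0.3],"spin":0},
    {"jaw":0.2,"travel":[0.15,0,0.4],"spin":0},
    {"jaw":0.2,"travel":[0.15,0,0.4],"spin":0},
    {"jaw":0.2,"travel":[0.15,0,0.4],"spin":0},
    {"jaw":0.2,"travel":[0.15,0,0.4],"spin":0},
  ],
)

```text
clock: 7.45
tool_pos: [0.4232, 0.0365, 0.0536]
tool_rot: [[-1.0, 0.012, -0.003], [0.012, 1.0, -0.001], [0.003, -0.001, -1.0]]
ft_force: [-7.2, -3.0, -0.7]
width: 0.6
gripper_force: 3.5
```

Emit:
jog_arm(
  plan=[
    {"jaw":0.2,"travel":[0.2,0,0.5],"spin":0},
    {"jaw":0.2,"travel":[0.2,0,0.5],"spin":0},
    {"jaw":0.2,"travel":[0.2,0,0.5],"spin":0},
  ],
)

```text
clock: 7.75
tool_pos: [0.4293, 0.0365, 0.0687]
tool_rot: [[-1.0, 0.012, -0.003], [0.012, 1.0, -0.001], [0.003, -0.001, -1.0]]
ft_force: [-6.8, -3.3, -0.3]
width: 0.599
gripper_force: 3.5
```

Emit:
jog_arm(
  plan=[
    {"jaw":0.2,"travel":[0.25,0,0.5],"spin":0},
    {"jaw":0.2,"travel":[0.25,0,0.5],"spin":0},
    {"jaw":0.2,"travel":[0.25,0,0.5],"spin":0},
  ],
)

```text
clock: 8.05
tool_pos: [0.4369, 0.0365, 0.0838]
tool_rot: [[-1.0, 0.012, -0.003], [0.012, 1.0, -0.001], [0.003, -0.001, -1.0]]
ft_force: [-6.4, -2.9, 0.5]
width: 0.599
gripper_force: 3.5
```

```bash
python3 m.py s5.png
```

```text
[-0.41684999  0.10030874] 22.62881407097673
[-0.43104107  0.10171487] 23.31802660537603
rest [0.66828317 0.02840936 0.14777319] 432
```

Emit:
jog_arm(
  plan=[
    {"jaw":0.2,"travel":[0.3,0,0.68],"spin":0},
    {"jaw":0.2,"travel":[0.32,0,0.66],"spin":0},
    {"jaw":0.2,"travel":[0.34,0,0.64],"spin":0},
    {"jaw":0.2,"travel":[0.36,0,0.63],"spin":0},
    {"jaw":0.2,"travel":[0.38,0,0.61],"spin":0},
  ],
)

```text
clock: 8.65
tool_pos: [0.4541, 0.0366, 0.1161]
tool_rot: [[-1.0, 0.012, -0.002], [0.012, 1.0, -0.001], [0.002, -0.001, -1.0]]
ft_force: [-6.8, -2.6, 1.6]
width: 0.596
gripper_force: 3.5
```

Emit:
jog_arm(
  plan=[
    {"jaw":0.2,"travel":[0.4,0,0.6],"spin":0},
    {"jaw":0.2,"travel":[0.42,0,0.59],"spin":0},
    {"jaw":0.2,"travel":[0.44,0,0.58],"spin":0},
    {"jaw":0.2,"travel":[0.45,0,0.56],"spin":0},
    {"jaw":0.2,"travel":[0.47,0,0.55],"spin":0},
  ],
)

```text
clock: 9.15
tool_pos: [0.4762, 0.0368, 0.1451]
tool_rot: [[-1.0, 0.012, -0.002], [0.012, 1.0, -0.0], [0.002, -0.0, -1.0]]
ft_force: [-7.3, -0.4, 2.6]
width: 0.604
gripper_force: 3.2
```

```bash
python3 m.py s6.png
```

```text
[0.13718156 0.10774325] -7.811168885950281
[-0.38688078  0.14121475] 21.15049632541888
rest [0.67066744 0.02323546 0.14658776] 413
```

View pics/s6.png

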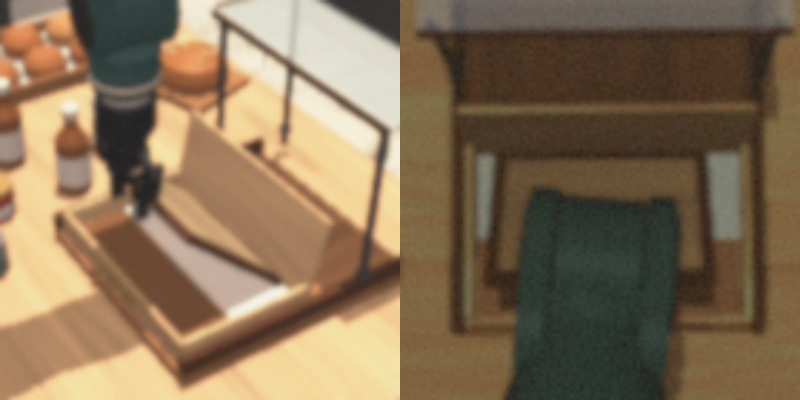

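The view shows the board tipped about 42°, straight, with the fingers under its top edge at (145,190). Continue.

Emit:
jog_arm(
  plan=[
    {"jaw":0.2,"travel":[0.51,0,0.52],"spin":0},
    {"jaw":0.2,"travel":[0.52,0,0.52],"spin":0},
    {"jaw":0.2,"travel":[0.54,0,0.48],"spin":0},
    {"jaw":0.2,"travel":[0.55,0,0.48],"spin":0},
    {"jaw":0.2,"travel":[0.58,0,0.44],"spin":0},
    {"jaw":0.2,"travel":[0.58,0,0.44],"spin":0},
    {"jaw":0.2,"travel":[0.61,0,0.4],"spin":0},
    {"jaw":0.2,"travel":[0.61,0,0.4],"spin":0},
  ],
)

```text
clock: 10.05
tool_pos: [0.5223, 0.0368, 0.182]
tool_rot: [[-1.0, 0.012, 0.0], [0.012, 1.0, 0.0], [-0.0, 0.0, -1.0]]
ft_force: [-2.9, -0.0, 2.1]
width: 0.597
gripper_force: 1.4
```

Emit:
jog_arm(
  plan=[
    {"jaw":0.2,"travel":[0.64,0,0.35],"spin":0},
    {"jaw":0.2,"travel":[0.64,0,0.35],"spin":0},
    {"jaw":0.2,"travel":[0.65,0,0.31],"spin":0},
    {"jaw":0.2,"travel":[0.66,0,0.31],"spin":0},
    {"jaw":0.2,"travel":[0.67,0,0.26],"spin":0},
    {"jaw":0.2,"travel":[0.68,0,0.25],"spin":0},
  ],
)

```text
clock: 10.65
tool_pos: [0.5621, 0.0367, 0.1999]
tool_rot: [[-1.0, 0.012, -0.0], [0.012, 1.0, -0.0], [0.0, -0.0, -1.0]]
ft_force: [-0.3, 0.6, -0.4]
width: 0.602
gripper_force: 0.3
```

```bash
python3 m.py s7.png
```

```text
[0.82265265 0.02712905] -39.44251340246181
[-1.852058    0.37900595] 61.633620110647854
rest [ 0.67100678 -0.05817377  0.1481564 ] 142
```

View pics/s7.png

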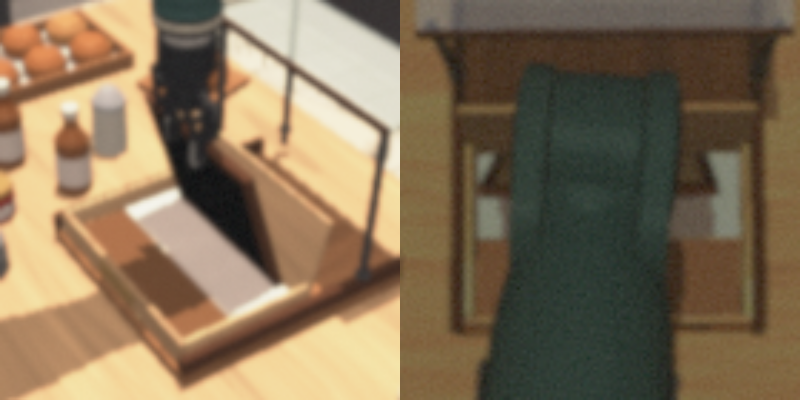

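About 70° now; finish gently.

Emit:
jog_arm(
  plan=[
    {"jaw":0.2,"travel":[0.7,0,0.22],"spin":0},
    {"jaw":0.2,"travel":[0.7,0,0.2],"spin":0},
    {"jaw":0.2,"travel":[0.7,0,0.15],"spin":0},
    {"jaw":0.2,"travel":[0.7,0,0.15],"spin":0},
    {"jaw":0.2,"travel":[0.7,0,0.1],"spin":0},
    {"jaw":0.2,"travel":[0.6,0,0.1],"spin":0},
    {"jaw":0.2,"travel":[0.6,0,0],"spin":0},
    {"jaw":0.2,"travel":[0.6,0,0],"spin":0},
    {"jaw":0.2,"travel":[0.6,0,0],"spin":0},
    {"jaw":0.2,"travel":[0.5,0,0],"spin":0},
    {"jaw":0.2,"travel":[0.5,0,0],"spin":0},
    {"jaw":0.2,"travel":[0,0,0],"spin":0},
  ],
)

```text
clock: 11.95
tool_pos: [0.631, 0.0367, 0.2087]
tool_rot: [[-1.0, 0.012, -0.0], [0.012, 1.0, 0.0], [0.0, 0.0, -1.0]]
ft_force: [-1.1, -0.3, 0.2]
width: 0.599
gripper_force: 0.0
```

```bash
python3 m.py s8.png
```

```text
[0.00450032 0.02853135] -0.2578476939970949Traceback (most recent call last):
  File "m.py", line 5, in <module>
    m=(Q[...,1]>lo)&(Q[...,1]<hi)&(Q[...,0]>.46)&(Q[...,0]<.6)&(Q[...,2]<.25); a=np.polyfit(Q[m][:,0]-.5,Q[m][:,2],1); print(a,-np.degrees(np.arctan(a[0])))
                                                                                 ~~~~~~~~~~^^^^^^^^^^^^^^^^^^^^^^^^^^
    raise TypeError("expected non-empty vector for x")
TypeError: expected non-empty vector for x
```

Emit:
jog_arm(
  plan=[
    {"jaw":0.2,"travel":[-1,0,0],"spin":0},
    {"jaw":0.2,"travel":[-2,0,0],"spin":0},
    {"jaw":0.2,"travel":[-3,0,0],"spin":0},
    {"jaw":0.5,"travel":[-4,0,1],"spin":0},
    {"jaw":0.5,"travel":[-0.5,4,0],"spin":0},
    {"jaw":0.5,"travel":[0,4,0],"spin":0},
    {"jaw":0.5,"travel":[0,4,0],"spin":0},
    {"jaw":0.5,"travel":[0,4,0],"spin":0},
    {"jaw":0.5,"travel":[0,3.2,0],"spin":0},
    {"jaw":0.5,"travel":[0,0,0],"spin":0},
  ],
)

```text
clock: 13.0
tool_pos: [0.5248, 0.2318, 0.2188]
tool_rot: [[-1.0, 0.008, -0.0], [0.008, 1.0, 0.001], [0.0, 0.001, -1.0]]
ft_force: [-1.5, -0.3, -0.3]
width: 0.754
gripper_force: 0.0
```

```bash
cat > n.py <<'E'
from h import *
import sys
im2,d2=snapshot("top"); Q=cloud("top",d2); im,ds=snapshot("side"); np.savez("now.npz",im=im2,d=d2,ims=im,ds=ds)
box=lambda lo,hi:(Q>lo).all(-1)&(Q<hi).all(-1)
m=box((.6,-.08,.06),(.75,.15,.35))
for z0 in (.08,.14,.18,.22): 
    k=m&(abs(Q[...,2]-z0)<.02); print("z",z0,k.sum(), np.round(np.median(Q[k],0),3) if k.any() else "")
cv2.imwrite("pics/"+sys.argv[1],np.hstack([cv2.resize(im[110:260,180:330],(400,400)),cv2.resize(im2[110:260,130:300],(400,400))]))
E
python3 n.py s8.png
```

```text
z 0.08 238 [0.644 0.034 0.081]
z 0.14 281 [0.657 0.034 0.14 ]
z 0.18 294 [0.666 0.037 0.18 ]
z 0.22 525 [0.677 0.033 0.229]
```

View pics/s8.png

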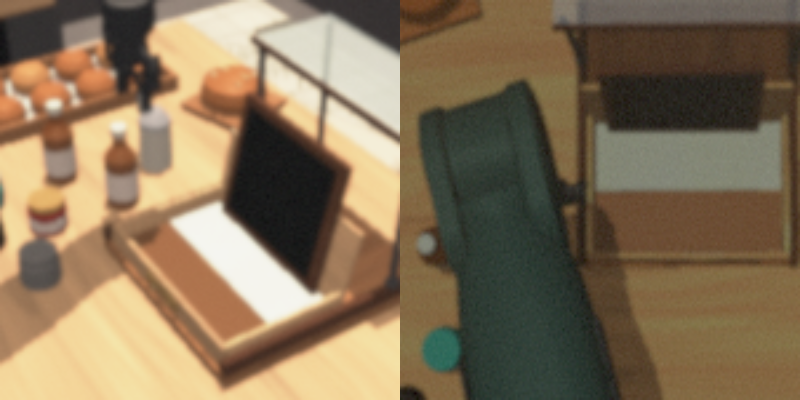

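The board now leans on the rest, black face forward, with tray_back at about (0.644, 0.029). The crops show bottles at (60,150) and (120,165) left, the red jar at (47,210), and the grey look-alike at (40,262). Next I grasp the nearer bottle by its neck.

Emit:
jog_arm(
  plan=[
    {"jaw":0.9,"travel":[0,3,0],"spin":0},
    {"jaw":0.9,"travel":[0.1,2.6,0],"spin":0},
    {"jaw":0.9,"travel":[0,0,-3],"spin":0},
    {"jaw":0.9,"travel":[0,0,-3],"spin":0},
    {"jaw":0.9,"travel":[0,0,-3],"spin":0},
    {"jaw":0.9,"travel":[0,0,0],"spin":0},
    {"jaw":-1,"travel":[0,0,0],"spin":0},
    {"jaw":-1,"travel":[0,0,0],"spin":0},
    {"jaw":-1,"travel":[0,0,0],"spin":0},
    {"jaw":-1,"travel":[0,0,0],"spin":0},
    {"jaw":-1,"travel":[0,0,0],"spin":0},
    {"jaw":-1,"travel":[0,0,0],"spin":0},
    {"jaw":-1,"travel":[0,0,0],"spin":0},
  ],
)

```text
clock: 14.4
tool_pos: [0.5273, 0.2854, 0.1304]
tool_rot: [[-1.0, 0.012, 0.003], [0.012, 1.0, 0.002], [-0.003, 0.002, -1.0]]
ft_force: [0.1, 2.7, 8.8]
width: 0.284
gripper_force: 58.4
```

Emit:
jog_arm(
  plan=[
    {"jaw":-1,"travel":[0,0,2],"spin":0},
    {"jaw":-1,"travel":[0,0,3.5],"spin":0},
    {"jaw":-1,"travel":[0,0,3.5],"spin":0},
    {"jaw":-1,"travel":[0,-2,0],"spin":0},
    {"jaw":-1,"travel":[0,-3.5,0],"spin":0},
    {"jaw":-1,"travel":[0,-3.5,0],"spin":0},
    {"jaw":-1,"travel":[0,-3.5,0],"spin":0},
    {"jaw":-1,"travel":[0.8,-3.5,0],"spin":0},
    {"jaw":-1,"travel":[0.9,-3.5,0],"spin":0},
    {"jaw":-1,"travel":[1,-3.5,0],"spin":0},
    {"jaw":-1,"travel":[1,-3.5,0],"spin":0},
    {"jaw":-1,"travel":[1,-3,0],"spin":0},
    {"jaw":-1,"travel":[1,-1.7,0],"spin":0},
    {"jaw":-1,"travel":[1,-0.5,0],"spin":0},
    {"jaw":-1,"travel":[0,0,0],"spin":0},
    {"jaw":-1,"travel":[0,0,0],"spin":0},
  ],
)

```text
clock: 16.0
tool_pos: [0.5933, -0.0312, 0.2188]
tool_rot: [[-1.0, 0.011, -0.001], [0.011, 1.0, 0.0], [0.001, 0.0, -1.0]]
ft_force: [-0.9, 0.2, -3.5]
width: 0.281
gripper_force: 59.6
```

```bash
python3 n.py s9.png; python3 - <<'E'
from h import *
s=manip.state(); print(np.round(s["tool_pos"],4),np.round(s["ft_force"],1),np.round(s["tool_rot"],3)[0])
E
```

```text
z 0.08 116 [0.644 0.097 0.08 ]
z 0.14 133 [0.657 0.093 0.14 ]
z 0.18 158 [0.666 0.096 0.181]
z 0.22 256 [0.678 0.089 0.229]
[ 0.5931 -0.0311  0.2191] [ 0.2  0.5 -3.9] [-1.    0.01 -0.  ]
```

View pics/s9.png

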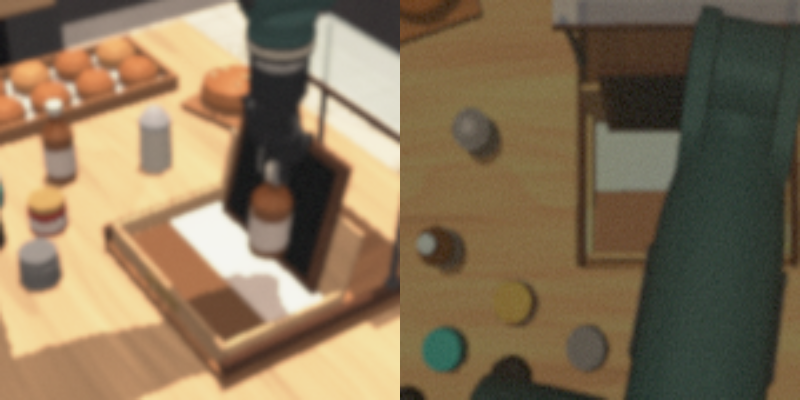

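The bottle hangs upright above the white paper (270,225). Lowering it 6 cm.

Emit:
jog_arm(
  plan=[
    {"jaw":-1,"travel":[0,0,-2.5],"spin":0},
    {"jaw":-1,"travel":[0,0,-2],"spin":0},
    {"jaw":-1,"travel":[0,0,-1],"spin":0},
    {"jaw":-1,"travel":[0,0,-0.4],"spin":0},
    {"jaw":-1,"travel":[0,0,-0.1],"spin":0},
    {"jaw":-1,"travel":[0,0,0],"spin":0},
  ],
)

```text
clock: 16.7
tool_pos: [0.5938, -0.0322, 0.1597]
tool_rot: [[-1.0, 0.012, 0.001], [0.012, 1.0, -0.0], [-0.001, -0.0, -1.0]]
ft_force: [0.6, -0.4, -2.3]
width: 0.283
gripper_force: 59.7
```

Emit:
jog_arm(
  plan=[
    {"jaw":-1,"travel":[0,0,-0.15],"spin":0},
    {"jaw":-1,"travel":[0,0,0],"spin":0},
    {"jaw":0.1,"travel":[0,0,0],"spin":0},
    {"jaw":0.1,"travel":[0,0,0],"spin":0},
    {"jaw":0.1,"travel":[0,0,0],"spin":0},
    {"jaw":0.1,"travel":[0,0,0],"spin":0},
    {"jaw":0.1,"travel":[0,0,2],"spin":0},
    {"jaw":0.1,"travel":[0,0,4],"spin":0},
    {"jaw":0.1,"travel":[0,0,2],"spin":0},
    {"jaw":0.9,"travel":[-1.5,4,0],"spin":0},
    {"jaw":0.9,"travel":[-1.5,4.5,0],"spin":0},
    {"jaw":0.9,"travel":[-1.5,4.5,0],"spin":0},
    {"jaw":0.9,"travel":[-1.5,4.5,0],"spin":0},
    {"jaw":0.9,"travel":[-1.5,4.5,0],"spin":0},
    {"jaw":0.9,"travel":[-1.5,4.5,0],"spin":0},
    {"jaw":0.9,"travel":[-1,4.5,0],"spin":0},
  ],
)

```text
clock: 18.3
tool_pos: [0.4923, 0.2794, 0.2378]
tool_rot: [[-1.0, 0.012, 0.0], [0.012, 1.0, 0.0], [-0.0, 0.0, -1.0]]
ft_force: [1.6, 1.0, 0.8]
width: 0.952
gripper_force: 0.0
```

```bash
cat > caps.py <<'E'
from h import *
im,d=snapshot("top"); Q=cloud("top",d)
h=cv2.cvtColor(im,cv2.COLOR_BGR2HSV)
print(np.round(manip.state()["tool_pos"],4))
def blobs(m,name,z,amin=10):
    n,l,st,c=cv2.connectedComponentsWithStats(m.astype(np.uint8))
    for i in range(1,n):
        if st[i,4]>=amin: print(name,np.round(c[i],1),st[i,4],np.round(cast("top",c[i],z),3))
w=(Q[...,2]>z0) if False else None
for z,nm in((.15,"cap-counter"),(.178,"cap-tray")):
    blobs((abs(Q[...,2]-z)<.012)&(h[...,1]<90)&(h[...,2]>110)&(Q[...,0]>.3)&(Q[...,0]<.66)&(abs(Q[...,1])<.5),nm,z,6)
blobs((h[...,0]>15)&(h[...,0]<28)&(h[...,1]>130)&(abs(Q[...,2]-.056)<.015)&(Q[...,0]>.25),"lid",.056,20)
blobs((h[...,0]>15)&(h[...,0]<28)&(h[...,1]>130)&(abs(Q[...,2]-.084)<.015)&(Q[...,0]>.25),"lidtray",.084,20)
E
python3 caps.py
```

```text
[0.4908 0.2847 0.2375]
cap-tray [266.4 163.2] 35 [ 0.598 -0.019  0.178]
lid [452.2 127.7] 49 [ 0.739 -0.715  0.056]
lid [ 67.4 132.3] 69 [0.738 0.718 0.056]
lid [427.7 152.9] 55 [ 0.645 -0.62   0.056]
lid [453.4 152.9] 45 [ 0.644 -0.715  0.056]
lid [454.3 177.3] 38 [ 0.553 -0.714  0.056]
lid [ 66.2 182. ] 62 [0.553 0.719 0.056]
lid [430.  203.4] 56 [ 0.458 -0.621  0.056]
lid [456.  203.7] 51 [ 0.456 -0.716  0.056]
lid [341.3 218.1] 214 [ 0.408 -0.294  0.056]
```

Bottle 1 stands on the white paper. Bottle B next.

Emit:
jog_arm(
  plan=[
    {"jaw":0.9,"travel":[-0.4,3.5,0],"spin":0},
    {"jaw":0.9,"travel":[-0.4,3.5,0],"spin":0},
    {"jaw":0.9,"travel":[-0.5,3.5,0],"spin":0},
    {"jaw":0.9,"travel":[-0.5,2.6,0],"spin":0},
    {"jaw":0.9,"travel":[0,0,0],"spin":0},
    {"jaw":0.9,"travel":[0,0,-3.5],"spin":0},
    {"jaw":0.9,"travel":[0,0,-3.5],"spin":0},
    {"jaw":0.9,"travel":[0,0,-2.7],"spin":0},
    {"jaw":0.9,"travel":[0,0,-0.8],"spin":0},
    {"jaw":0.9,"travel":[0,0,0],"spin":0},
    {"jaw":-1,"travel":[0,0,0],"spin":0},
    {"jaw":-1,"travel":[0,0,0],"spin":0},
    {"jaw":-1,"travel":[0,0,0],"spin":0},
    {"jaw":-1,"travel":[0,0,0],"spin":0},
    {"jaw":-1,"travel":[0,0,0],"spin":0},
    {"jaw":-1,"travel":[0,0,0],"spin":0},
    {"jaw":-1,"travel":[0,0,0],"spin":0},
  ],
)

```text
clock: 20.05
tool_pos: [0.476, 0.4092, 0.1336]
tool_rot: [[-1.0, 0.012, 0.002], [0.012, 1.0, 0.001], [-0.002, 0.001, -1.0]]
ft_force: [-0.7, 0.6, 7.7]
width: 0.278
gripper_force: 58.4
```

Emit:
jog_arm(
  plan=[
    {"jaw":-1,"travel":[0,0,2],"spin":0},
    {"jaw":-1,"travel":[0,0,3.5],"spin":0},
    {"jaw":-1,"travel":[0,0,3.5],"spin":0},
    {"jaw":-1,"travel":[0.5,-2,0],"spin":0},
    {"jaw":-1,"travel":[0.7,-3.5,0],"spin":0},
    {"jaw":-1,"travel":[1,-3.5,0],"spin":0},
    {"jaw":-1,"travel":[1,-3.5,0],"spin":0},
    {"jaw":-1,"travel":[1,-3.5,0],"spin":0},
    {"jaw":-1,"travel":[1.2,-3.5,0],"spin":0},
    {"jaw":-1,"travel":[1.3,-3.5,0],"spin":0},
    {"jaw":-1,"travel":[1.3,-3.5,0],"spin":0},
    {"jaw":-1,"travel":[1.3,-2.5,0],"spin":0},
    {"jaw":-1,"travel":[1.3,-1.5,0],"spin":0},
    {"jaw":-1,"travel":[1.2,-0.5,0],"spin":0},
    {"jaw":-1,"travel":[0,0,0],"spin":0},
    {"jaw":-1,"travel":[0,0,-2],"spin":0},
    {"jaw":-1,"travel":[0,0,-2],"spin":0},
    {"jaw":-1,"travel":[0,0,-1],"spin":0},
    {"jaw":-1,"travel":[0,0,0],"spin":0},
  ],
)

```text
clock: 21.95
tool_pos: [0.5925, 0.0993, 0.1714]
tool_rot: [[-1.0, 0.011, -0.002], [0.011, 1.0, 0.0], [0.002, 0.0, -1.0]]
ft_force: [-0.1, -0.0, -3.0]
width: 0.278
gripper_force: 59.2
```

Emit:
jog_arm(
  plan=[
    {"jaw":-1,"travel":[0,0,-0.6],"spin":0},
    {"jaw":-1,"travel":[0,0,-0.3],"spin":0},
    {"jaw":-1,"travel":[0,0,0],"spin":0},
  ],
)

```text
clock: 22.25
tool_pos: [0.5935, 0.0988, 0.1636]
tool_rot: [[-1.0, 0.012, 0.0], [0.012, 1.0, 0.0], [-0.0, 0.0, -1.0]]
ft_force: [0.3, 0.1, -3.5]
width: 0.277
gripper_force: 59.2
```

Emit:
jog_arm(
  plan=[
    {"jaw":-1,"travel":[0,0,-0.2],"spin":0},
    {"jaw":-1,"travel":[0,0,0],"spin":0},
  ],
)

```text
clock: 22.45
tool_pos: [0.5937, 0.0987, 0.1617]
tool_rot: [[-1.0, 0.012, 0.001], [0.012, 1.0, 0.0], [-0.001, 0.0, -1.0]]
ft_force: [-0.2, -0.1, -2.4]
width: 0.271
gripper_force: 59.4
```

Emit:
jog_arm(
  plan=[
    {"jaw":-1,"travel":[0,0,-0.1],"spin":0},
    {"jaw":-1,"travel":[0,0,0],"spin":0},
  ],
)

```text
clock: 22.65
tool_pos: [0.5942, 0.0988, 0.1615]
tool_rot: [[-1.0, 0.012, 0.002], [0.012, 1.0, 0.0], [-0.002, 0.0, -1.0]]
ft_force: [-0.3, -0.2, 5.5]
width: 0.276
gripper_force: 60.5
```

Contact. Release, rise, and move back over the front to look.

Emit:
jog_arm(
  plan=[
    {"jaw":0.1,"travel":[0,0,0],"spin":0},
    {"jaw":0.1,"travel":[0,0,0],"spin":0},
    {"jaw":0.1,"travel":[0,0,0],"spin":0},
    {"jaw":0.1,"travel":[0,0,0],"spin":0},
    {"jaw":0.1,"travel":[0,0,2],"spin":0},
    {"jaw":0.1,"travel":[0,0,4],"spin":0},
    {"jaw":0.1,"travel":[0,0,2],"spin":0},
    {"jaw":1,"travel":[-2,3.5,0],"spin":0},
    {"jaw":1,"travel":[-3,3.5,0],"spin":0},
    {"jaw":1,"travel":[-3,3.5,0],"spin":0},
    {"jaw":1,"travel":[-3,3.5,0],"spin":0},
    {"jaw":1,"travel":[-3,3.5,0],"spin":0},
    {"jaw":1,"travel":[-3,3,0],"spin":0},
    {"jaw":1,"travel":[-2,0,0],"spin":0},
    {"jaw":1,"travel":[0,0,0],"spin":0},
  ],
)

```text
clock: 24.15
tool_pos: [0.4012, 0.3044, 0.2408]
tool_rot: [[-1.0, 0.009, -0.0], [0.009, 1.0, -0.0], [0.0, -0.0, -1.0]]
ft_force: [0.1, 0.2, -0.5]
width: 1.0
gripper_force: 0.0
```

```bash
python3 caps.py | grep -v "0.7\|0.6[24]"; python3 w.py w2.png; python3 - <<'E'
from h import *
D=np.load("wrist.npz"); P=np.load("wP.npy"); h=cv2.cvtColor(D["im"],cv2.COLOR_BGR2HSV)
m=(h[...,0]>12)&(h[...,0]<30)&(h[...,1]>110)&(abs(P[...,2]-.056)<.006)
n,l,st,c=cv2.connectedComponentsWithStats(m.astype(np.uint8))
for i in range(1,n):
    if st[i,4]>150: print(c[i],st[i],np.round(np.median(P[l==i],0),3),np.round(P[l==i].min(0),3),np.round(P[l==i].max(0),3))
im,_=snapshot("side"); a=cv2.imread("pics/w2.png"); a[:,400:]=cv2.resize(im[110:260,160:360],(400,300)); cv2.imwrite("pics/w2.png",a)
E
```

```text
cap-tray [266.5 163.2] 36 [ 0.598 -0.019  0.178]
cap-tray [229.  165.3] 34 [0.592 0.11  0.178]
lid [341.4 218. ] 212 [ 0.408 -0.294  0.056]
lid [178.6 227.8] 28 [0.379 0.303 0.056]
[[-0.001, -0.965, -0.262, 0.066], [1.0, -0.001, 0.0, 0.001], [-0.0, -0.262, 0.965, -0.149], [0.0, 0.0, 0.0, 1.0]] [[307.0, 0.0, 257.0], [0.0, 307.0, 192.0], [0.0, 0.0, 1.0]] 24.2
[261.66100938 165.10763734] [ 235  139   54   53 2239] [0.396 0.311 0.057] [0.367 0.281 0.05 ] [0.426 0.34  0.059]
[ 85.19604205 219.83487941] [   0  214  164   29 1617] [0.456 0.106 0.058] [0.451 0.004 0.05 ] [0.488 0.193 0.061]
[504.49172577 284.33806147] [494 266  18  36 423] [0.549 0.61  0.054] [0.526 0.6   0.05 ] [0.571 0.621 0.059]
[166.25950783 309.29530201] [160 269  14  74 447] [0.577 0.19  0.058] [0.525 0.184 0.05 ] [0.632 0.193 0.061]
```

View pics/w2.png

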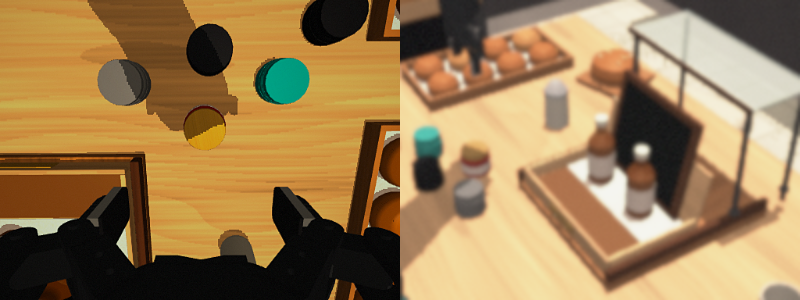

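Wrist view: the only brass lid is at (205,127) of the half-size picture, world (0.396, 0.311). The black (210,50), grey (125,82) and turquoise (283,80) ones are look-alikes. The side crop shows both bottles standing before the leaning board.

Emit:
jog_arm(
  plan=[
    {"jaw":1,"travel":[-0.5,0.6,-4],"spin":0},
    {"jaw":1,"travel":[0,0,-4],"spin":0},
    {"jaw":1,"travel":[0,0,-4],"spin":0},
    {"jaw":1,"travel":[0,0,-4],"spin":0},
    {"jaw":1,"travel":[0,0,-3],"spin":0},
    {"jaw":1,"travel":[0,0,-2.2],"spin":0},
    {"jaw":1,"travel":[0,0,0],"spin":0},
    {"jaw":-1,"travel":[0,0,0],"spin":0},
    {"jaw":-1,"travel":[0,0,0],"spin":0},
    {"jaw":-1,"travel":[0,0,0],"spin":0},
    {"jaw":-1,"travel":[0,0,0],"spin":0},
  ],
)

```text
clock: 25.45
tool_pos: [0.3996, 0.3099, 0.0302]
tool_rot: [[-1.0, 0.012, 0.003], [0.012, 1.0, 0.001], [-0.003, 0.001, -1.0]]
ft_force: [-0.3, -2.9, 8.6]
width: 0.681
gripper_force: 62.4
```

Emit:
jog_arm(
  plan=[
    {"jaw":-1,"travel":[0,0,2],"spin":0},
    {"jaw":-1,"travel":[0,0,3.5],"spin":0},
    {"jaw":-1,"travel":[0,0,3.5],"spin":0},
    {"jaw":-1,"travel":[0.5,-2,0],"spin":0},
    {"jaw":-1,"travel":[1.5,-3,0],"spin":0},
    {"jaw":-1,"travel":[1.5,-3,0],"spin":0},
    {"jaw":-1,"travel":[1.5,-3,0],"spin":0},
    {"jaw":-1,"travel":[1.5,-3,0],"spin":0},
    {"jaw":-1,"travel":[1.5,-3,0],"spin":0},
    {"jaw":-1,"travel":[1.5,-3,0],"spin":0},
    {"jaw":-1,"travel":[0.9,-1.5,0],"spin":0},
    {"jaw":-1,"travel":[0,0,0],"spin":0},
    {"jaw":-1,"travel":[0,0,-2.5],"spin":0},
    {"jaw":-1,"travel":[0,0,-2],"spin":0},
    {"jaw":-1,"travel":[0,0,-1],"spin":0},
    {"jaw":-1,"travel":[0,0,0],"spin":0},
  ],
)

```text
clock: 27.05
tool_pos: [0.5017, 0.0951, 0.0631]
tool_rot: [[-1.0, 0.011, -0.001], [0.011, 1.0, 0.0], [0.001, 0.0, -1.0]]
ft_force: [-0.2, 0.9, -2.7]
width: 0.676
gripper_force: 66.1
```

Target z is about 0.058.

Emit:
jog_arm(
  plan=[
    {"jaw":-1,"travel":[0,0,-0.4],"spin":0},
    {"jaw":-1,"travel":[0,0,-0.1],"spin":0},
    {"jaw":-1,"travel":[0,0,0],"spin":0},
  ],
)

```text
clock: 27.35
tool_pos: [0.5027, 0.0948, 0.0589]
tool_rot: [[-1.0, 0.012, 0.001], [0.012, 1.0, 0.0], [-0.001, 0.0, -1.0]]
ft_force: [-0.4, -0.4, -2.8]
width: 0.679
gripper_force: 66.1
```

Emit:
jog_arm(
  plan=[
    {"jaw":-1,"travel":[0,0,-0.1],"spin":0},
    {"jaw":-1,"travel":[0,0,0],"spin":0},
  ],
)

```text
clock: 27.55
tool_pos: [0.5028, 0.0948, 0.0582]
tool_rot: [[-1.0, 0.012, 0.001], [0.012, 1.0, 0.0], [-0.001, 0.0, -1.0]]
ft_force: [-2.4, -0.7, 7.1]
width: 0.677
gripper_force: 67.2
```

Emit:
jog_arm(
  plan=[
    {"jaw":1,"travel":[0,0,0],"spin":0},
    {"jaw":1,"travel":[0,0,0],"spin":0},
    {"jaw":1,"travel":[0,0,0],"spin":0},
    {"jaw":1,"travel":[0,0,1],"spin":0},
    {"jaw":1,"travel":[0,0,4],"spin":0},
    {"jaw":1,"travel":[0,0,4],"spin":0},
    {"jaw":1,"travel":[0,0,4],"spin":0},
    {"jaw":1,"travel":[0,0,4],"spin":0},
    {"jaw":1,"travel":[-1,-3,0],"spin":0},
    {"jaw":1,"travel":[-1,-4,0],"spin":0},
    {"jaw":1,"travel":[-1,-4,0],"spin":0},
    {"jaw":1,"travel":[-1,-4,0],"spin":0},
    {"jaw":1,"travel":[-1,-4,0],"spin":0},
    {"jaw":1,"travel":[-1,-4,0],"spin":0},
    {"jaw":1,"travel":[-1,-4,0],"spin":0},
    {"jaw":1,"travel":[-1,-4,0],"spin":0},
    {"jaw":1,"travel":[-1,-4,0],"spin":0},
    {"jaw":1,"travel":[-0.5,-3.5,0],"spin":0},
    {"jaw":1,"travel":[0,0,0],"spin":0},
  ],
)

```text
clock: 29.45
tool_pos: [0.4067, -0.2938, 0.2278]
tool_rot: [[-1.0, 0.015, 0.0], [0.015, 1.0, -0.001], [-0.0, -0.001, -1.0]]
ft_force: [-0.5, -0.0, -0.6]
width: 1.002
gripper_force: 0.0
```

```bash
python3 caps.py | grep -v "0.7\|0.6[24]"; python3 w.py w3.png >/dev/null; python3 - <<'E'
from h import *
D=np.load("wrist.npz"); P=np.load("wP.npy"); h=cv2.cvtColor(D["im"],cv2.COLOR_BGR2HSV)
print(D["p"])
m=(h[...,0]>12)&(h[...,0]<30)&(h[...,1]>110)&(abs(P[...,2]-.056)<.006)
n,l,st,c=cv2.connectedComponentsWithStats(m.astype(np.uint8))
for i in range(1,n):
    if st[i,4]>150: print(c[i],st[i],np.round(np.median(P[l==i],0),3),np.round(P[l==i].min(0),3),np.round(P[l==i].max(0),3))
E
```

```text
[ 0.4069 -0.2919  0.2278]
cap-tray [266.5 163.1] 37 [ 0.598 -0.019  0.178]
cap-tray [229.1 165.3] 37 [0.592 0.109 0.178]
lid [340.3 211.7] 26 [ 0.431 -0.291  0.056]
lid [340.  223.4] 28 [ 0.389 -0.289  0.056]
lidtray [235.5 193.9] 214 [0.5   0.092 0.084]
[ 0.4069255  -0.29187918  0.22783329]
[255.29928841 174.14357472] [ 228  147   56   55 2389] [ 0.407 -0.292  0.057] [ 0.379 -0.322  0.05 ] [ 0.438 -0.263  0.059]
[440.63015551 225.0250169 ] [ 400  208  112   67 1479] [ 0.458 -0.102  0.058] [ 0.451 -0.125  0.05 ] [ 0.528 -0.008  0.061]
```

View pics/w3.png

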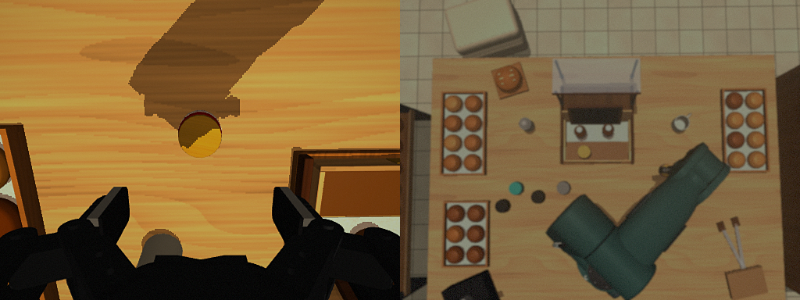

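The jar stands in the tray (583,151) and the second brass lid is right under the gripper at (200,135). Grasping it at (0.408, -0.292).

Emit:
jog_arm(
  plan=[
    {"jaw":1,"travel":[0.15,0,-4],"spin":0},
    {"jaw":1,"travel":[0,0,-4],"spin":0},
    {"jaw":1,"travel":[0,0,-4],"spin":0},
    {"jaw":1,"travel":[0,0,-4],"spin":0},
    {"jaw":1,"travel":[0,0,-3],"spin":0},
    {"jaw":1,"travel":[0,0,-0.7],"spin":0},
    {"jaw":1,"travel":[0,0,0],"spin":0},
    {"jaw":-1,"travel":[0,0,0],"spin":0},
    {"jaw":-1,"travel":[0,0,0],"spin":0},
    {"jaw":-1,"travel":[0,0,0],"spin":0},
    {"jaw":-1,"travel":[0,0,0],"spin":0},
  ],
)

```text
clock: 30.7
tool_pos: [0.41, -0.2912, 0.0326]
tool_rot: [[-1.0, 0.012, 0.003], [0.012, 1.0, -0.003], [-0.003, -0.002, -1.0]]
ft_force: [-2.9, 2.4, 16.4]
width: 0.678
gripper_force: 60.5
```

Emit:
jog_arm(
  plan=[
    {"jaw":-1,"travel":[0,0,2],"spin":0},
    {"jaw":-1,"travel":[0,0,3.5],"spin":0},
    {"jaw":-1,"travel":[0,0,3.5],"spin":0},
    {"jaw":-1,"travel":[0.5,2,0],"spin":0},
    {"jaw":-1,"travel":[1.2,3.2,0],"spin":0},
    {"jaw":-1,"travel":[1.2,3.2,0],"spin":0},
    {"jaw":-1,"travel":[1.2,3.2,0],"spin":0},
    {"jaw":-1,"travel":[1.2,3.2,0],"spin":0},
    {"jaw":-1,"travel":[1.2,3.2,0],"spin":0},
    {"jaw":-1,"travel":[1.2,3.2,0],"spin":0},
    {"jaw":-1,"travel":[1.1,2.8,0],"spin":0},
    {"jaw":-1,"travel":[0.5,1.5,0],"spin":0},
    {"jaw":-1,"travel":[0,0,0],"spin":0},
    {"jaw":-1,"travel":[0,0,-2.5],"spin":0},
    {"jaw":-1,"travel":[0,0,-2],"spin":0},
    {"jaw":-1,"travel":[0,0,-1.2],"spin":0},
    {"jaw":-1,"travel":[0,0,0],"spin":0},
  ],
)

```text
clock: 32.4
tool_pos: [0.501, -0.0357, 0.0628]
tool_rot: [[-1.0, 0.012, -0.002], [0.012, 1.0, 0.0], [0.002, 0.0, -1.0]]
ft_force: [1.0, 0.0, -3.1]
width: 0.676
gripper_force: 66.7
```

Emit:
jog_arm(
  plan=[
    {"jaw":-1,"travel":[0,0,-0.15],"spin":0},
    {"jaw":-1,"travel":[0,0,0],"spin":0},
  ],
)

```text
clock: 32.6
tool_pos: [0.5024, -0.0357, 0.0628]
tool_rot: [[-1.0, 0.012, 0.001], [0.012, 1.0, -0.0], [-0.001, -0.0, -1.0]]
ft_force: [-1.2, -0.5, -3.1]
width: 0.676
gripper_force: 66.7
```

Emit:
jog_arm(
  plan=[
    {"jaw":-1,"travel":[0,0,-0.15],"spin":0},
    {"jaw":-1,"travel":[0,0,0],"spin":0},
  ],
)

```text
clock: 32.8
tool_pos: [0.5022, -0.0354, 0.0608]
tool_rot: [[-1.0, 0.012, 0.001], [0.012, 1.0, -0.0], [-0.001, -0.0, -1.0]]
ft_force: [-0.1, -1.1, -1.2]
width: 0.677
gripper_force: 66.8
```

Emit:
jog_arm(
  plan=[
    {"jaw":-1,"travel":[0,0,-0.1],"spin":0},
    {"jaw":-1,"travel":[0,0,0],"spin":0},
  ],
)

```text
clock: 33.0
tool_pos: [0.5024, -0.0354, 0.0607]
tool_rot: [[-1.0, 0.012, 0.002], [0.012, 1.0, -0.001], [-0.002, -0.001, -1.0]]
ft_force: [-4.2, 1.8, 15.9]
width: 0.674
gripper_force: 68.8
```

Emit:
jog_arm(
  plan=[
    {"jaw":1,"travel":[0,0,0],"spin":0},
    {"jaw":1,"travel":[0,0,0],"spin":0},
    {"jaw":1,"travel":[0,0,0],"spin":0},
    {"jaw":1,"travel":[0,0,1],"spin":0},
    {"jaw":1,"travel":[0,0,4],"spin":0},
    {"jaw":1,"travel":[0,0,4],"spin":0},
    {"jaw":1,"travel":[0,0,3],"spin":0},
    {"jaw":0.2,"travel":[-4,1.5,0],"spin":0},
    {"jaw":0.2,"travel":[-4,1.5,0],"spin":0},
    {"jaw":0.2,"travel":[-3,1.5,0],"spin":0},
    {"jaw":0.2,"travel":[-2,1.5,0],"spin":0},
    {"jaw":0.2,"travel":[0,0.9,0],"spin":0},
    {"jaw":0.2,"travel":[0,0,0],"spin":0},
  ],
)

```text
clock: 34.3
tool_pos: [0.3722, 0.0343, 0.1802]
tool_rot: [[-1.0, 0.011, 0.001], [0.011, 1.0, -0.0], [-0.001, -0.0, -1.0]]
ft_force: [0.3, -0.2, -0.8]
width: 0.598
gripper_force: 0.0
```

```bash
python3 caps.py | grep -v "0.7\|0.6[24]"; python3 - <<'E'
from h import *
im,_=snapshot("side"); t,d=snapshot("top"); h=cv2.cvtColor(t,cv2.COLOR_BGR2HSV)
cv2.imwrite("pics/s10.png",np.hstack([cv2.resize(im[100:280,160:400],(400,300)),cv2.resize(t[100:280,120:360],(400,300))]))
E
```

```text
[0.3727 0.0338 0.18  ]
cap-tray [266.5 163.3] 32 [ 0.597 -0.019  0.178]
cap-tray [228.9 165.3] 31 [0.592 0.11  0.178]
lidtray [235.5 193.7] 212 [0.5   0.092 0.084]
```

View pics/s10.png

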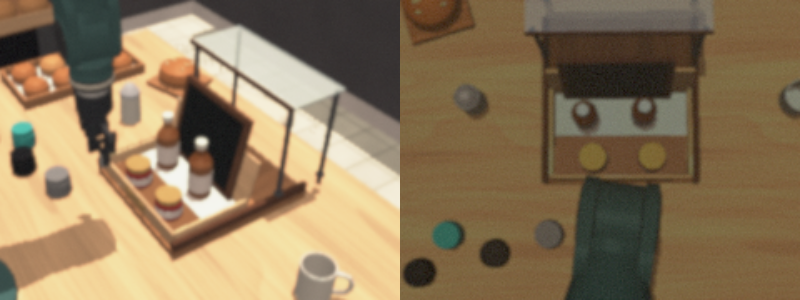

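All four stand: the bottles on white, the jars on brown, the board leaning. Bystanders (130,105) and (315,275) are untouched. Down in front of the tray's face, then push slowly.

Emit:
jog_arm(
  plan=[
    {"jaw":0.2,"travel":[0,0,-4],"spin":0},
    {"jaw":0.2,"travel":[0,0,-4],"spin":0},
    {"jaw":0.2,"travel":[0,0,-4],"spin":0},
    {"jaw":0.2,"travel":[0,0,-1.8],"spin":0},
    {"jaw":0.2,"travel":[2,0,0],"spin":0},
    {"jaw":0.2,"travel":[2,0,0],"spin":0},
    {"jaw":0.2,"travel":[1.5,0,0],"spin":0},
    {"jaw":0.2,"travel":[0.6,0,0],"spin":0},
    {"jaw":0.2,"travel":[0.3,0,0],"spin":0},
    {"jaw":0.2,"travel":[0.2,0,0],"spin":0},
    {"jaw":0.2,"travel":[0.2,0,0],"spin":0},
    {"jaw":0.2,"travel":[0.2,0,0],"spin":0},
    {"jaw":0.2,"travel":[0.2,0,0],"spin":0},
  ],
)

```text
clock: 35.75
tool_pos: [0.4429, 0.0338, 0.0414]
tool_rot: [[-1.0, 0.012, -0.002], [0.012, 1.0, -0.0], [0.002, -0.0, -1.0]]
ft_force: [-7.6, -1.8, 4.8]
width: 0.599
gripper_force: 3.9
```

Emit:
jog_arm(
  plan=[
    {"jaw":0.2,"travel":[0.25,0,0],"spin":0},
    {"jaw":0.2,"travel":[0.3,0,0],"spin":0},
    {"jaw":0.2,"travel":[0.35,0,0],"spin":0},
    {"jaw":0.2,"travel":[0.4,-0.01,0],"spin":0},
    {"jaw":0.2,"travel":[0.4,-0.01,0],"spin":0},
    {"jaw":0.2,"travel":[0.4,-0.01,0],"spin":0},
    {"jaw":0.2,"travel":[0.4,-0.01,0],"spin":0},
    {"jaw":0.2,"travel":[0.4,-0.01,0],"spin":0},
    {"jaw":0.2,"travel":[0.4,-0.01,0],"spin":0},
    {"jaw":0.2,"travel":[0.4,-0.01,0],"spin":0},
    {"jaw":0.2,"travel":[0.4,-0.01,0],"spin":0},
    {"jaw":0.2,"travel":[0.4,-0.01,0],"spin":0},
    {"jaw":0.2,"travel":[0.4,-0.01,0],"spin":0},
    {"jaw":0.2,"travel":[0.4,-0.01,0],"spin":0},
    {"jaw":0.2,"travel":[0.4,-0.01,0],"spin":0},
    {"jaw":0.2,"travel":[0.4,-0.01,0],"spin":0},
    {"jaw":0.2,"travel":[0.35,0,0],"spin":0},
    {"jaw":0.2,"travel":[0.3,0,0],"spin":0},
    {"jaw":0.2,"travel":[0.2,0,0],"spin":0},
  ],
)

```text
clock: 37.65
tool_pos: [0.5121, 0.033, 0.0412]
tool_rot: [[-1.0, 0.011, -0.003], [0.011, 1.0, 0.001], [0.003, 0.001, -1.0]]
ft_force: [-6.9, 3.5, 4.0]
width: 0.6
gripper_force: 3.6
```

```bash
python3 caps.py | grep -v "0.7[13]\|0.6[24]"
```

```text
[0.5124 0.0329 0.0412]
cap-tray [229.  146.7] 15 [0.656 0.109 0.178]
lidtray [276.4 174.4] 56 [ 0.569 -0.057  0.084]
```

Good. Push on about 4 cm, then in small steps until the stop.

Emit:
jog_arm(
  plan=[
    {"jaw":0.2,"travel":[0.25,0,0],"spin":0},
    {"jaw":0.2,"travel":[0.35,0,0],"spin":0},
    {"jaw":0.2,"travel":[0.4,-0.01,0],"spin":0},
    {"jaw":0.2,"travel":[0.4,-0.01,0],"spin":0},
    {"jaw":0.2,"travel":[0.4,-0.01,0],"spin":0},
    {"jaw":0.2,"travel":[0.4,-0.01,0],"spin":0},
    {"jaw":0.2,"travel":[0.4,-0.01,0],"spin":0},
    {"jaw":0.2,"travel":[0.4,-0.01,0],"spin":0},
    {"jaw":0.2,"travel":[0.35,0,0],"spin":0},
    {"jaw":0.2,"travel":[0.25,0,0],"spin":0},
    {"jaw":0.2,"travel":[0.2,0,0],"spin":0},
    {"jaw":0.2,"travel":[0.15,0,0],"spin":0},
  ],
)

```text
clock: 38.9
tool_pos: [0.5515, 0.0325, 0.0412]
tool_rot: [[-1.0, 0.011, -0.003], [0.011, 1.0, 0.001], [0.003, 0.001, -1.0]]
ft_force: [-6.9, 3.8, 2.8]
width: 0.601
gripper_force: 3.6
```

Emit:
jog_arm(
  plan=[
    {"jaw":0.2,"travel":[0.15,0,0],"spin":0},
    {"jaw":0.2,"travel":[0.15,0,0],"spin":0},
  ],
)

```text
clock: 39.1
tool_pos: [0.5543, 0.0325, 0.0411]
tool_rot: [[-1.0, 0.011, -0.003], [0.011, 1.0, 0.001], [0.003, 0.001, -1.0]]
ft_force: [-6.7, 3.3, 3.1]
width: 0.601
gripper_force: 3.6
```

Emit:
jog_arm(
  plan=[
    {"jaw":0.2,"travel":[0.15,0,0],"spin":0},
    {"jaw":0.2,"travel":[0.15,0,0],"spin":0},
  ],
)

```text
clock: 39.3
tool_pos: [0.5574, 0.0325, 0.0411]
tool_rot: [[-1.0, 0.011, -0.003], [0.011, 1.0, 0.001], [0.003, 0.001, -1.0]]
ft_force: [-7.6, 3.7, 2.3]
width: 0.599
gripper_force: 3.6
```

Emit:
jog_arm(
  plan=[
    {"jaw":0.2,"travel":[0.15,0,0],"spin":0},
    {"jaw":0.2,"travel":[0.1,0,0],"spin":0},
  ],
)

```text
clock: 39.5
tool_pos: [0.559, 0.0325, 0.041]
tool_rot: [[-1.0, 0.011, -0.004], [0.011, 1.0, 0.001], [0.004, 0.001, -1.0]]
ft_force: [-15.1, 2.8, 10.0]
width: 0.604
gripper_force: 7.7
```

Emit:
jog_arm(
  plan=[
    {"jaw":0.2,"travel":[0.15,0,0],"spin":0},
    {"jaw":0.2,"travel":[0.1,0,0],"spin":0},
  ],
)

```text
clock: 39.7
tool_pos: [0.5591, 0.0325, 0.0408]
tool_rot: [[-1.0, 0.011, -0.009], [0.011, 1.0, 0.001], [0.009, 0.001, -1.0]]
ft_force: [-28.5, 1.9, 20.9]
width: 0.599
gripper_force: 14.4
```

Emit:
jog_arm(
  plan=[
    {"jaw":0.2,"travel":[0.15,0,0],"spin":0},
    {"jaw":0.2,"travel":[0,0,0],"spin":0},
  ],
)

```text
clock: 39.9
tool_pos: [0.5591, 0.0326, 0.0407]
tool_rot: [[-1.0, 0.011, -0.011], [0.011, 1.0, 0.001], [0.011, 0.001, -1.0]]
ft_force: [-32.8, 1.2, 24.2]
width: 0.599
gripper_force: 16.6
```

At the stop (position fixed at 0.559, force rising). Back off and check.

Emit:
jog_arm(
  plan=[
    {"jaw":0.2,"travel":[-0.3,0,0],"spin":0},
    {"jaw":0.2,"travel":[-0.4,0,0],"spin":0},
    {"jaw":0.2,"travel":[-2,0,0],"spin":0},
    {"jaw":0.2,"travel":[-4,0,0],"spin":0},
    {"jaw":0.2,"travel":[-4,0,0],"spin":0},
    {"jaw":0.2,"travel":[-4,0,2],"spin":0},
    {"jaw":0.2,"travel":[-4,0,4],"spin":0},
    {"jaw":0.2,"travel":[0,0,4],"spin":0},
    {"jaw":0.2,"travel":[0,0,0],"spin":0},
    {"jaw":0.2,"travel":[0,0,0],"spin":0},
  ],
)

```text
clock: 40.9
tool_pos: [0.3838, 0.0317, 0.1376]
tool_rot: [[-1.0, 0.012, 0.003], [0.012, 1.0, -0.0], [-0.003, -0.0, -1.0]]
ft_force: [-0.3, 0.1, -0.9]
width: 0.603
gripper_force: 0.0
```

```bash
python3 - <<'E'
from h import *
im,ds=snapshot("side"); t,d=snapshot("top")
cv2.imwrite("pics/s11.png",np.hstack([cv2.resize(im[80:260,180:420],(400,300)),cv2.resize(t[80:260,130:370],(400,300))]))
E
python3 caps.py | grep tray; python3 - <<'E'
from h import *
im,d=snapshot("top"); Q=cloud("top",d); h=cv2.cvtColor(im,cv2.COLOR_BGR2HSV)
# front rim outer edge & lids & board
for y in (.03,):
    m=(abs(Q[...,1]-y)<.01)&(Q[...,0]>.5)&(Q[...,0]<.6); 
    o=np.argsort(Q[m][:,0]); print(np.round(Q[m][o][::4][:, [0,2]],3).tolist())
for a,b in(("shaker",(.627,.358)),("mug",(.63,-.36))):
    k=(np.hypot(Q[...,0]-b[0],Q[...,1]-b[1])<.06)&(Q[...,2]>.07); print(a,np.median(Q[k],0))
m=(h[...,0]>12)&(h[...,0]<30)&(h[...,1]>110)&(abs(Q[...,2]-.084)<.02)&(Q[...,0]>.55)&(Q[...,0]<.7)&(abs(Q[...,1])<.2)
n,l,st,c=cv2.connectedComponentsWithStats(m.astype(np.uint8))
for i in range(1,n):
    if st[i,4]>50: print(st[i],np.round(cast("top",c[i],.084),3))
E
```

```text
lidtray [235.5 162. ] 211 [0.616 0.091 0.084]
lidtray [271.  161.5] 204 [ 0.616 -0.038  0.084]
[[0.502, 0.025], [0.503, 0.018], [0.507, 0.013], [0.51, 0.017], [0.514, 0.02], [0.517, 0.025], [0.518, 0.016], [0.521, 0.018], [0.525, 0.022], [0.529, 0.022], [0.532, 0.026], [0.533, 0.012], [0.537, 0.018], [0.54, 0.018], [0.544, 0.021], [0.547, 0.027], [0.548, 0.016], [0.551, 0.022], [0.555, 0.021], [0.556, 0.016], [0.559, 0.022], [0.562, 0.026], [0.563, 0.016], [0.567, 0.023], [0.568, 0.044], [0.568, 0.043], [0.571, 0.056], [0.573, 0.066], [0.575, 0.054], [0.581, 0.028], [0.585, 0.031], [0.585, 0.025], [0.589, 0.026], [0.592, 0.034], [0.592, 0.027], [0.596, 0.029], [0.6, 0.031], [0.6, 0.027]]
shaker [0.629032   0.36001924 0.10603547]
mug [ 0.63673697 -0.37057464  0.08284403]
[228 154  17  18 224] [0.615 0.091 0.084]
[263 154  17  17 220] [ 0.615 -0.038  0.084]
```

View pics/s11.png

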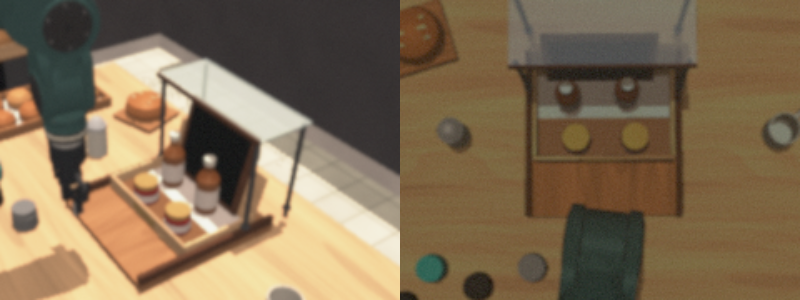

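The tray is home with its face at x≈0.568. The bottles, jars and board all stand, the bystanders are unmoved, and the arm is clear.

```bash
python3 -c "
from bench import job_done; print(job_done())"
```

```text
the job is handed in; nothing more can be done
None
```

I handed the job in: the board leans on the rest, both bottles stand on the white paper and both jars on the brown, and the tray is against its stop under the shelf; the shaker and mug stayed where they were, but no pass/fail verdict came back.

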